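# Get the tool box lid up and hold it

## Task

I have my hands full with greasy engine parts: open the lid of the red steel tool box for me and keep holding it up by its bow handle, at least 45 degrees open, because it has no stay; finish while still holding it. The marks on the slide catch have worn off, so nobody can see whether it is locked: before you touch the catch, give the handle a tug, and if the lid is caught, slide the catch across to its other end and lift again. Do not let the lid slam, and leave the things around the box where they are.

Things in the scene. Friction and masses are not known exactly. Their poses are not given: they have to be found in the camera images.
- toolbox: Heavy red steel box, fixed; 200 mm deep (x), 340 wide (y), 155 high with the lid shut. Origin: centre of its underside. x points to the hinge side (away from the robot), y to the robot's left, z up. The lid hinges on a line along y at x = +100, z = 125 mm. Inside the front, unseen, a strike stands at one end of the catch's travel, either end: with the catch at that end the lid is caught.
- pull (a point): Dark steel bow handle near the lid's front edge, moving with the lid: a round bar (handle_bar) 10 mm thick, 110 mm long along y, on two end posts, its centre line 40 mm above the lid's top. This point: middle of the bar (lid shut: x = -80, y = 0, z = 195 mm of the tool box). Axes parallel to the tool box's when shut, turning with the lid. The bar can turn between gripper fingers.
- catch_stud (a point): Middle of the catch's steel thumb stud: a block 14 mm (x) by 12 (y) by 24 tall standing up from a slot plate on the lid, right of the handle. This point is 15 mm above the lid's top, which is 155 mm above the bench; the stud reaches 27 mm above the lid's top. It lies at x = -77 mm of the tool box and slides along the tool box's y. Axes: the lid's.
- lid (a joint): Lid angle, rad: 0 shut, growing as the front edge rises, stop at 1.25 (short of upright: it always falls shut unless held). Lifting it by the handle takes 2 to 7 N along its arc. If caught it rises about 0.027 rad (5 mm at the handle) and stops dead; if free it goes on rising.
- catch (a joint): Catch position, m: 0 at the left end (robot's left, +y of the tool box), 0.024 at the right end. It starts within 3 mm of the left end, whether caught or free. It slides with 3 to 5 N and stays where it is put. A lid caught at the left end is free from about 0.018 on; a lid free at the left end would be caught at the right end.
- spray_can: Bystander: aerosol can with a white sleeve, 66 mm across, 197 mm tall, standing left of the box. Origin: centre of its foot, z up.
- engine_barrel: Bystander: finned motorcycle cylinder, 126 by 122 mm, 100 mm tall, standing right of the box. Origin: centre of its foot, z up.
- wrench: Bystander: steel wrench 170 mm long lying flat on the bench in front of the box, towards the robot. Origin: middle of its underside, x along it.

How it is judged (in metres and radians):
On the way:
1. the handle is tugged (lid lifted through its slack) before the catch has been moved (value of joint lid above 0.012 rad and value of joint catch below 0.009 m and contact force between the fingers and handle_bar above 1 N), for 0.1 s.
At the end, for the whole second after the job is handed in: The lid stands still at 0.72 rad (41 degrees) or more, carried by the fingers on the bar of its bow handle (more than 1.5 N), through the last second; can, barrel and wrench within 30 mm of where they were, so that nothing else props it (value of joint lid above 0.72 rad and contact force between the fingers and handle_bar above 1.5 N and velocity of joint lid between -0.06 and 0.06 rad/s and distance of each of spray_can, engine_barrel, wrench from where it was at the start of the episode below 0.03 m); the arm keeps its last pose, push and grip.
It fails at once if the lid slams (falls faster than 3.5 rad/s) (velocity of joint lid below -3.5 rad/s).
It fails at once if the spray can is shoved more than 30 mm or knocked over (distance of spray_can from where it was at the start of the episode above 0.03 m or angle between spray_can's own z axis and vertical above 0.3 rad).
It fails at once if the engine barrel is shoved more than 30 mm (distance of engine_barrel from where it was at the start of the episode above 0.03 m).
It fails at once if the wrench is shoved more than 30 mm (distance of wrench from where it was at the start of the episode above 0.03 m).
It also fails if it takes over 58 s, if anything falls off the work surface, if the arm or the gripper's body presses on something with over 40 N, if the wrist force passes 120 N, or if a joint passes its speed limit or range.

## Robot

A 6-joint arm with a two-finger parallel gripper is mounted at the origin on the work surface. World frame = base frame: x ahead of the robot, y to its left, z up, the work surface at z = 0. Lengths are in mm, angles in rad, forces in N, time in s.
With the tool pointing down it reaches from about 350 to 725 mm from the base axis. Payload 4.3 kg.
Tool frame: the origin (TCP) lies midway between the tips of the shut fingers; the grasp point (between the pads) lies 19 mm behind it (ctrl.grip_depth is the distance from the TCP to the grasp point, in mm); z points along the fingers, y is the direction in which the jaws open and shut (so a half turn about z gives the same grasp; the last joint's range is limited). The gripper opens to 85 mm and grips with 20 to 120 N. Pads are 22 mm wide; open, the fingers measure 114 mm over their backs; the gripper's body (76 mm by 85 mm) begins 54 mm behind the grasp point. The pads swing forward as they close: fully open they stand 13 mm farther back than shut.
Start: joints at [-1.429, 0.377, 0.081, 1.274, 0, 1.46], TCP at [143.269, -556.903, 231.329] pointing down, gripper open.
Joint ranges: [-2.72, 2.72], [-0.84, 1.66], [-1.02, 1.22], [-1.77, 2.12], [-1.37, 1.28], [-3.14, 3.14]. Speed limits (rad/s): [2.57, 2.57, 3.14, 3.14, 3.14, 3.14].

## Interface

Orientations are given as [roll, pitch, yaw] about the fixed x, y, z axes, in that order (R = Rz(yaw) Ry(pitch) Rx(roll)).
In Python, from cell import status, optics, ticket, ctrl gives the robot as it stands.
- The arm moves only by the shell command python3 -m inch 'ROWS' [OPENING]. ROWS is JSON, a list that holds one entry, the list of rows, each a list of 6 numbers: the shift along the world's x, y, z in cm, then the turn, a rotation vector about the world's x, y, z in degrees. In form: [[[x, y, z, rx, ry, rz], ...]]. A call has exactly 8 rows; each row shifts and turns the commanded pose from where the row before left it; what a row does not reach is not made up. A row lasts 1/12 s, in which the tool goes at most 41.7 mm and 7.16 degrees, less where a joint would pass 70% of its speed; a pose out of reach is approached as far as the arm can. A call with a gripper value outside its range is refused whole. OPENING is the gripper command: -1 is shut, 1 is fully open, values between are in proportion, set as the call begins (- or left out, the last holds). The fingers move at their own pace and stop on an object; the grip force is fixed at half the most. Time passes only in rows, so rows that do not move let the fingers close, or fill a call up. It gives the time, the measured TCP pose, the force and the opening at its end, in the units of the state.
- status.state(): the state, without advancing time (a new reading comes with each control period).
- optics.get_image(name): name is "scene" or "top"; returns (picture, depth): 480x640x3 uint8, blue, green, red; 480x640 float32, mm along the optical axis (not along the pixel's ray), 0 where there is no reading.
- optics.get_calibration(name): a dict with "vertical_fov" (degrees; the focal length in pixels is half the picture's height over the tangent of half this angle, whatever the lens; pixels are square), "cx", "cy" (the principal point, pixels), "cam_to_world" (4x4, takes a point from camera to world coordinates). Camera axes: x right, y up, looking along -z (the intrinsics and any distortion apply to the point x, -y, -z); pixel columns grow to the right and rows downward; lengths in mm; the calibration is good to about 2 mm. A picture is of the moment at which its call begins. get_calibration takes no time and is no camera call.
- ticket.sign_off(): hands the job in, once; it reports no verdict.
The state is a dict: "clock": time; "joint_positions": joint angles; "dq": joint speeds; "joint_efforts": joint torques, N m; "eef_pos": TCP position; "ee_rot": TCP orientation; "ft_force": force on the tool from outside, world axes, zero at the start; "ft_torque": the same for the moment, N m; "gripper_width": opening from 0.0 (shut) to 1.0 (fully open).
Only numpy, scipy, OpenCV 4.12 (cv2) and the standard library are available. Lean on these libraries where they do the work, as an engineer would, in place of code of your own. Each camera call takes 0.05 s, during which the arm holds its last target.

## Working session

There is one attempt and no reset: what is moved stays moved. The work goes in short steps, Python scripts to look and compute and a shell command to move; the robot and the scene stay as the last step left them, time stands still between calls to the robot, and variables do not carry over. Pictures are saved under pics/ and viewed, and the job is handed in when it is done.

```bash
mkdir -p pics; ls
python3 - <<'E'
from cell import status, optics, ticket, ctrl
import cv2
s=status.state()
for k,v in s.items(): print(k,v)
for n in("scene","top"):
    p,d=optics.get_image(n); cv2.imwrite(f"pics/{n}0.png",p)
    import numpy as np; np.save(f"/tmp/{n}_d.npy",d); c=optics.get_calibration(n);print(n,c)
print(ctrl.grip_depth)
E
```

```text
pics
clock 0.0
joint_positions [-1.42929369e+00  3.78051648e-01  7.96495195e-02  1.27439527e+00
 -2.05441298e-05  1.46047047e+00]
dq [ 7.25859164e-04  8.36777015e-04  1.33836183e-04  7.53942091e-04
 -2.50432659e-03 -9.47762036e-05]
joint_efforts [-1.13385093e-03 -4.63596833e+01  2.69879204e+01  2.05344456e-02
 -1.07892863e-04  1.89176802e-06]
eef_pos [ 143.16970143 -556.22658153  230.37653371]
ee_rot [-3.13960149e+00 -1.99902875e-04  2.51828319e-01]
ft_force [-0.54749642 -0.28230011 -0.02501991]
ft_torque [-0.02305928  0.01704979 -0.02897461]
gripper_width 1.003576254483552
scene {'vertical_fov': 42.817191475569224, 'cx': 312.6424131730732, 'cy': 233.00692487589362, 'cam_to_world': array([[ 5.38227543e-01, -7.04786089e-01,  4.62155472e-01,
         1.17610153e+03],
       [ 8.42749906e-01,  4.44110230e-01, -3.04201741e-01,
        -3.37127077e+02],
       [ 9.14918213e-03,  5.53211237e-01,  8.32990768e-01,
         1.19307247e+03],
       [ 0.00000000e+00,  0.00000000e+00,  0.00000000e+00,
         1.00000000e+00]])}
top {'vertical_fov': 43.64899591919471, 'cx': 323.57171797286145, 'cy': 238.82115385041942, 'cam_to_world': array([[-1.08896422e-02,  9.88446089e-01, -1.51181164e-01,
         3.92130301e+02],
       [-9.99934379e-01, -1.02265470e-02,  5.16292634e-03,
         4.23761833e+01],
       [ 3.55721307e-03,  1.51227466e-01,  9.88492590e-01,
         1.42065178e+03],
       [ 0.00000000e+00,  0.00000000e+00,  0.00000000e+00,
         1.00000000e+00]])}
18.700000000000003
```

View pics/scene0.png

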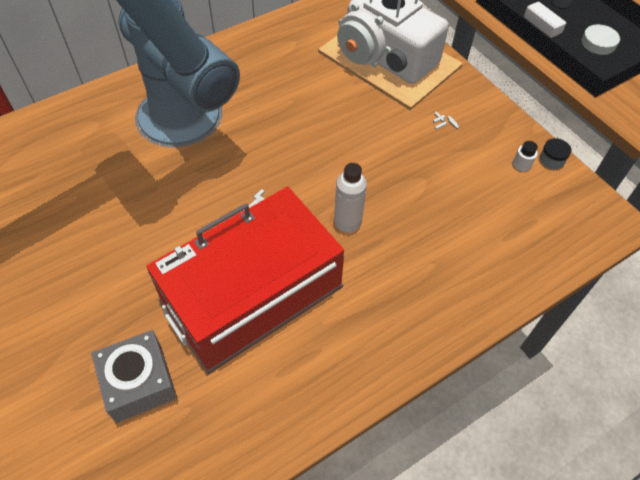

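View pics/top0.png

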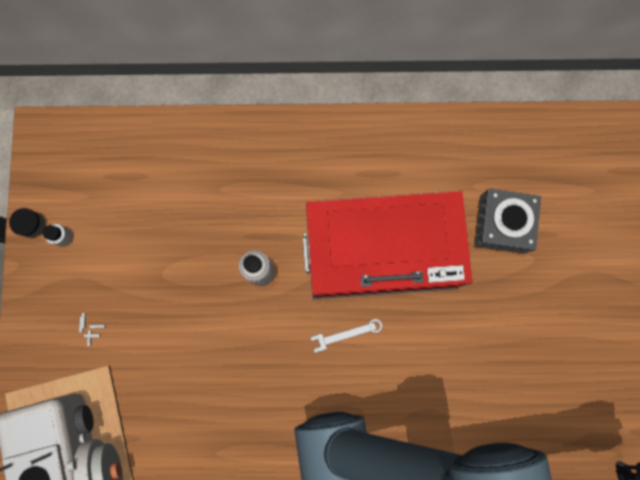

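The scene view shows the red box with its handle at about (225,225) and the catch plate at (175,258). In the top view the lid corners are about (306,202), (462,192), (471,283) and (313,296), the handle runs (364,281) to (420,276), and the stud is near (442,273).

```bash
cat > h.py <<'E'
import numpy as np, cv2
from cell import status, optics
def K(c): return 240/np.tan(np.radians(c["vertical_fov"]/2))
def ray(c,u,v):
    f=K(c);T=c["cam_to_world"];d=T[:3,:3]@np.array([(u-c["cx"])/f,-(v-c["cy"])/f,-1.]);return T[:3,3],d
def onz(c,u,v,z):
    o,d=ray(c,u,v);return o+d*(z-o[2])/d[2]
def bydepth(c,u,v,D):
    o,d=ray(c,u,v);return o+d*D
def proj(c,p):
    T=c["cam_to_world"];q=T[:3,:3].T@(np.asarray(p)-T[:3,3]);f=K(c);return c["cx"]+f*q[0]/-q[2],c["cy"]-f*q[1]/-q[2]
E
python3 - <<'E'
from h import *
np.set_printoptions(precision=1,suppress=True)
for n in("top","scene"):
    p=cv2.imread(f"pics/{n}0.png");D=np.load(f"/tmp/{n}_d.npy");c=optics.get_calibration(n)
    b,g,r=[p[...,i].astype(int) for i in range(3)]
    # cloud with depth: lid top surface
    vv,uu=np.mgrid[:480,:640];f=K(c);T=c["cam_to_world"]
    P=np.stack([(uu-c["cx"])/f*D,-(vv-c["cy"])/f*D,-D],-1)@T[:3,:3].T+T[:3,3]
    m=((r>120)&(g<60)&(b<60)&(abs(P[...,2]-155)<8)).astype(np.uint8)
    m=cv2.morphologyEx(m,cv2.MORPH_CLOSE,np.ones((25,25)))
    ct=max(cv2.findContours(m,0,2)[0],key=cv2.contourArea)
    q=np.array([onz(c,u,v,155)[:2] for u,v in ct[:,0]],np.float32)
    rc=cv2.minAreaRect(q);print(n,rc,cv2.boxPoints(rc), 'z med',np.median(P[...,2][m>0]))
    hm=(P[...,2]>172)&(P[...,2]<215)&(P[...,0]>350)&(P[...,0]<800)
    # restrict near lid
    k=cv2.boundingRect(ct);print(k)
    w=np.zeros_like(hm);w[k[1]-30:k[1]+k[3]+10,k[0]:k[0]+k[2]]=1
    for name,lo,hi in(("bar",184,212),("stud",170,183.9)):
        mm=w&(P[...,2]>lo)&(P[...,2]<hi)
        q=P[mm];print(name,len(q),q.mean(0) if len(q) else '',q.min(0) if len(q) else '',q.max(0) if len(q) else '')
    y0,y1,x0,x1=(240,310,300,500) if n=="top" else (190,300,140,300)
    cv2.imwrite(f"pics/{n}_crop.png",cv2.resize(p[y0:y1,x0:x1],None,fx=4,fy=4,interpolation=cv2.INTER_CUBIC))
E
```

```text
top ((576.4629516601562, -101.7608642578125), (199.07518005371094, 336.50872802734375), 3.5201635360717773) [[ 466.8   60.1]
 [ 487.4 -275.8]
 [ 686.1 -263.6]
 [ 665.5   72.3]] z med 156.83654641999033
(307, 192, 165, 102)
bar 289 [ 499.3 -109.4  199.4] [ 491.4 -212.7  184.2] [513.3 -46.7 207.4]
stud 44 [ 506.8 -197.3  179.5] [ 491.2 -216.5  170.2] [515.6 -46.8 183.7]
scene ((580.075439453125, -102.60060119628906), (200.65060424804688, 339.0111389160156), 3.4168758392333984) [[ 469.8   60.6]
 [ 490.  -277.8]
 [ 690.3 -265.8]
 [ 670.1   72.6]] z med 154.5090543591665
(148, 188, 196, 155)
bar 320 [ 500.  -107.8  196.3] [ 489.8 -208.5  184.1] [514.9 -46.8 205.8]
stud 94 [ 507.1 -161.3  177.8] [ 491.7 -216.   170.3] [521.5 171.1 183.7]
```

View pics/top_crop.png

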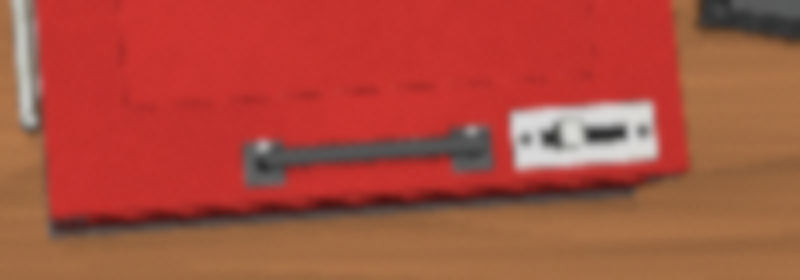

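View pics/scene_crop.png

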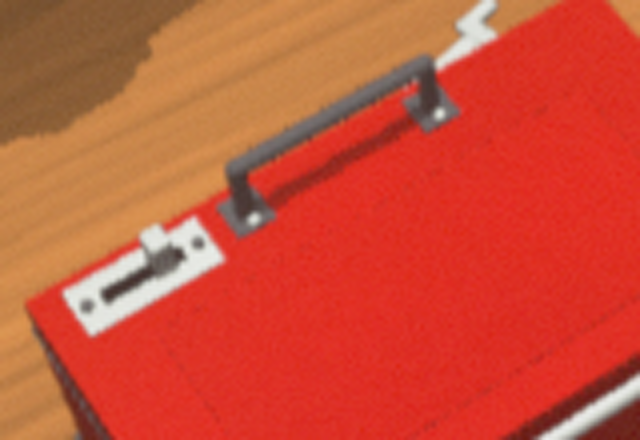

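Run:
```python
from h import *
np.set_printoptions(precision=1,suppress=True)
t=optics.get_calibration("top");s=optics.get_calibration("scene")
yaw=np.radians(3.47);R=np.array([[np.cos(yaw),-np.sin(yaw)],[np.sin(yaw),np.cos(yaw)]]);C=np.array([578.3,-102.2])
def loc(p): return R.T@(p[:2]-C)
def tri(a,b):
    o1,d1=ray(t,*a);o2,d2=ray(s,*b);A=np.stack([d1,-d2],1);k=np.linalg.lstsq(A,o2-o1,rcond=None)[0]
    p,q=o1+d1*k[0],o2+d2*k[1];return (p+q)/2,np.linalg.norm(p-q)
ts=lambda u,v:(300+u/4,240+v/4); ss=lambda u,v:(140+u/4,190+v/4)
for n,a,b in(("stud top",(566,134),(155,240)),("barL",(262,158),(425,62)),("barR",(474,144),(236,165))):
    p,e=tri(ts(*a),ss(*b));print(n,p,e,loc(p))
print("stud z182 top,scene",loc(onz(t,*ts(568,133),180)),loc(onz(s,*ss(155,240),182)))
print("pull",C+R@[-80,0])
# plate corners at z157
for u,v in((512,112),(655,102),(658,158),(516,168)): print("plate",loc(onz(t,*ts(u,v),157)))
```

```text
stud top [ 506.7 -208.7  177.3] 0.16625565000008916 [ -77.9 -102. ]
barL [494.4 -49.4 193.9] 0.7100043020910902 [-80.6  57.8]
barR [ 500.3 -158.2  194.8] 0.7444892763304175 [-81.2 -51.2]
stud z182 top,scene [ -77.7 -102.6] [ -74.8 -102.7]
pull [ 498.4 -107. ]
plate [-62.6 -78.9]
plate [ -62.7 -155.1]
plate [ -92.4 -153.5]
plate [-92.3 -78.1]
```

```bash
python3 -m inch '[[[2.2,2.8,0.4,0,0,4.9],[2.2,2.8,0.4,0,0,4.9],[2.2,2.8,0.4,0,0,4.9],[2.2,2.8,0.4,0,0,4.9],[2.2,2.8,0.4,0,0,4.9],[2.2,2.8,0.4,0,0,4.9],[2.2,2.8,0.4,0,0,4.9],[2.2,2.8,0.4,0,0,4.9]]]' 1
```

```text
clock: 0.77
eef_pos: [319.8, -331.1, 263.2]
ee_rot: [-3.141, -0.0, 0.94]
ft_force: [-0.1, 0.2, -0.4]
gripper_width: 1.0
```

```bash
python3 -m inch '[[[2.2,2.8,0,0,0,4.9],[2.2,2.8,0,0,0,4.9],[2.2,2.8,0,0,0,4.9],[2.2,2.8,0,0,0,4.9],[2.2,2.8,0,0,0,4.9],[2.2,2.8,0,0,0,4.9],[2.2,2.8,0,0,0,4.9],[2.3,2.8,0,0,0,5.2]]]' 1; python3 -m inch '[[[0,0,-1,0,0,0],[0,0,-1,0,0,0],[0,0,-1,0,0,0],[0,0,0,0,0,0],[0,0,0,0,0,0],[0,0,0,0,0,0],[0,0,0,0,0,0],[0,0,0,0,0,0]]]' 1
python3 - <<'E'
from h import *
for n in("top","scene"):
    p,d=optics.get_image(n);cv2.imwrite(f"pics/{n}1.png",p)
E
```

```text
clock: 1.43
eef_pos: [496.7, -107.1, 263.0]
ee_rot: [-3.141, -0.0, 1.63]
ft_force: [0.2, 0.2, -0.4]
gripper_width: 1.001
clock: 2.1
eef_pos: [496.6, -109.2, 234.0]
ee_rot: [3.14, 0.0, 1.625]
ft_force: [-0.4, -0.2, -0.8]
gripper_width: 1.004
```

View pics/scene1.png

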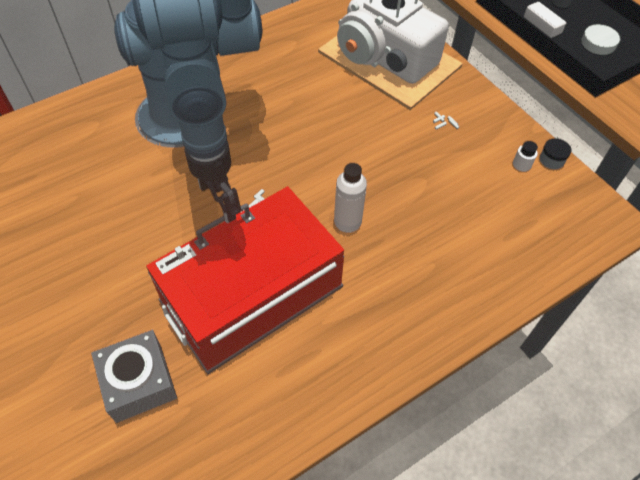

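The gripper stands over the bar with its jaws either side at about (228,205). Next I descend 58 mm and close.

```bash
python3 -m inch '[[[0.1,0.2,-1,0,0,0],[0,0,-1,0,0,0],[0,0,-1,0,0,0],[0,0,-0.8,0,0,0],[0,0,-0.8,0,0,0],[0,0,-0.6,0,0,0],[0,0,-0.5,0,0,0],[0,0,0,0,0,0]]]' 1; python3 -m inch '[[[0,0,0,0,0,0],[0,0,0,0,0,0],[0,0,0,0,0,0],[0,0,0,0,0,0],[0,0,0,0,0,0],[0,0,0,0,0,0],[0,0,0,0,0,0],[0,0,0,0,0,0]]]' -1
```

```text
clock: 2.87
eef_pos: [496.5, -106.6, 175.0]
ee_rot: [-3.14, -0.001, 1.625]
ft_force: [0.0, -0.2, 0.2]
gripper_width: 1.001
clock: 3.53
eef_pos: [497.0, -107.0, 176.7]
ee_rot: [-3.141, 0.0, 1.625]
ft_force: [-1.7, -1.2, 3.8]
gripper_width: 0.093
```

```bash
python3 -m inch '[[[0.03,0,0.1,0,0,0],[0.04,0,0.1,0,0,0],[0.04,0,0.1,0,0,0],[0.04,0,0.1,0,0,0],[0,0,0,0,0,0],[0,0,0,0,0,0],[0,0,0,0,0,0],[0,0,0,0,0,0]]]' -1;  python3 -m inch '[[[0.04,0,0.1,0,0,0],[0.04,0,0.1,0,0,0],[0.04,0,0.1,0,0,0],[0.04,0,0.1,0,0,0],[0,0,0,0,0,0],[0,0,0,0,0,0],[0,0,0,0,0,0],[0,0,0,0,0,0]]]' -1
```

```text
clock: 4.2
eef_pos: [498.3, -106.9, 180.1]
ee_rot: [-3.141, -0.0, 1.625]
ft_force: [-3.8, -2.3, -3.3]
gripper_width: 0.091
clock: 4.87
eef_pos: [500.2, -106.8, 184.4]
ee_rot: [-3.141, -0.0, 1.625]
ft_force: [-5.8, -0.8, -1.4]
gripper_width: 0.088
```

```bash
python3 -m inch '[[[0.05,0,0.1,0,0,0],[0.05,0,0.1,0,0,0],[0.05,0,0.1,0,0,0],[0.05,0,0.1,0,0,0],[0.05,0,0.1,0,0,0],[0,0,0,0,0,0],[0,0,0,0,0,0],[0,0,0,0,0,0]]]' -1
python3 - <<'E'
from h import *
for n in("top","scene"):
    p,d=optics.get_image(n);cv2.imwrite(f"pics/{n}2.png",p);np.save(f"/tmp/{n}_d2.npy",d)
cv2.imwrite("pics/scene2c.png",cv2.resize(cv2.imread("pics/scene2.png")[170:370,130:370],None,fx=3,fy=3))
print(status.state()["ft_force"])
t=optics.get_calibration("top")
for n in("","2"):
    D=np.load(f"/tmp/top_d{n}.npy")
    for u,v in((440,262),(330,288),(335,265),(450,240),(350,210)): print(n,(u,v),bydepth(t,u,v,np.median(D[v-2:v+3,u-2:u+3])).round(1))
E
```

```text
clock: 5.53
eef_pos: [502.3, -106.6, 189.3]
ee_rot: [-3.141, -0.001, 1.625]
ft_force: [-5.7, -0.1, -2.6]
gripper_width: 0.092
[-5.5402101  -1.42633467 -2.20965501]
 (440, 262) [ 533.3 -211.1  155.3]
 (330, 288) [480.6  23.3 154.7]
 (335, 265) [528.9  12.2 158.1]
 (450, 240) [ 580.1 -234.1  156.4]
 (350, 210) [647.4 -21.7 157.3]
2 (440, 262) [ 473.5 -103.8  690.9]
2 (330, 288) [479.6  23.6 168.8]
2 (335, 265) [527.9  12.4 167.6]
2 (450, 240) [ 501.9 -119.   682.7]
2 (350, 210) [646.9 -21.6 159.9]
```

View pics/scene2c.png

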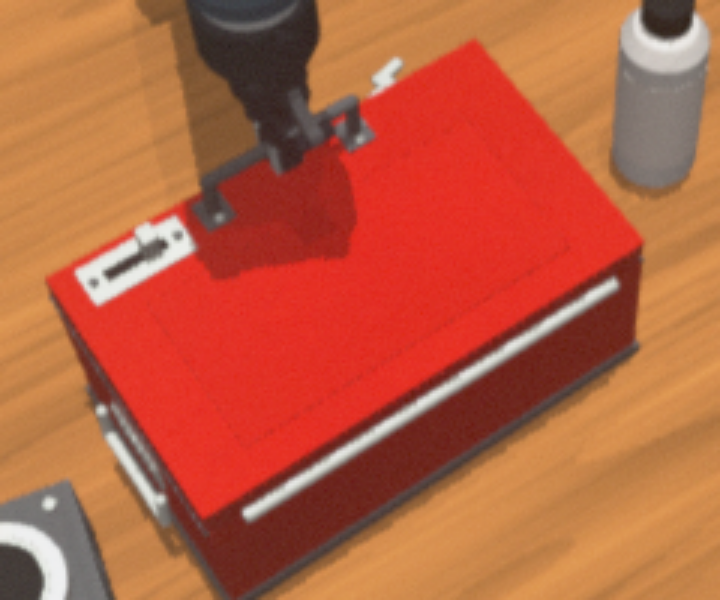

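The lid's front edge rose 14 mm with under 6 N, which is past the slack. So it's free with the catch at the left end, and I'll leave the catch alone. Next I work out the arc.

```bash
python3 -c "
import numpy as np
f=np.radians(np.linspace(25.3,75.3,33));x=100-193.13*np.cos(f);z=125+193.13*np.sin(f);dx=np.diff(x)/10
for i in range(32): print(i//8+1,(dx[i]*.998).round(2),(dx[i]*.0605).round(2),(np.diff(z)[i]/10).round(2))"
```

```text
1 0.23 0.01 0.47
1 0.24 0.01 0.47
1 0.26 0.02 0.46
1 0.27 0.02 0.45
1 0.28 0.02 0.45
1 0.29 0.02 0.44
1 0.3 0.02 0.43
1 0.32 0.02 0.42
2 0.33 0.02 0.41
2 0.34 0.02 0.4
2 0.35 0.02 0.39
2 0.36 0.02 0.38
2 0.37 0.02 0.37
2 0.38 0.02 0.36
2 0.39 0.02 0.35
2 0.4 0.02 0.34
3 0.41 0.02 0.33
3 0.42 0.03 0.32
3 0.43 0.03 0.31
3 0.43 0.03 0.3
3 0.44 0.03 0.28
3 0.45 0.03 0.27
3 0.46 0.03 0.26
3 0.46 0.03 0.25
4 0.47 0.03 0.23
4 0.48 0.03 0.22
4 0.48 0.03 0.21
4 0.49 0.03 0.19
4 0.49 0.03 0.18
4 0.5 0.03 0.17
4 0.5 0.03 0.15
4 0.51 0.03 0.14
```

```bash
python3 -m inch '[[[0.23,0.01,0.47,0,0,0],[0.24,0.01,0.47,0,0,0],[0.26,0.02,0.46,0,0,0],[0.27,0.02,0.45,0,0,0],[0.28,0.02,0.45,0,0,0],[0.29,0.02,0.44,0,0,0],[0.3,0.02,0.43,0,0,0],[0.32,0.02,0.42,0,0,0]]]' -1
```

```text
clock: 6.3
eef_pos: [524.4, -105.3, 226.1]
ee_rot: [-3.141, -0.0, 1.625]
ft_force: [-6.5, -0.7, -2.9]
gripper_width: 0.094
```

```bash
python3 -m inch '[[[0.33,0.02,0.41,0,0,0],[0.34,0.02,0.4,0,0,0],[0.35,0.02,0.39,0,0,0],[0.36,0.02,0.38,0,0,0],[0.37,0.02,0.37,0,0,0],[0.38,0.02,0.36,0,0,0],[0.39,0.02,0.35,0,0,0],[0.4,0.02,0.34,0,0,0]]]' -1
```

```text
clock: 6.97
eef_pos: [553.2, -103.6, 256.9]
ee_rot: [-3.141, -0.0, 1.625]
ft_force: [-10.2, 1.0, 2.1]
gripper_width: 0.09
```

```bash
python3 -m inch '[[[0.41,0.02,0.33,0,0,0],[0.42,0.03,0.32,0,0,0],[0.43,0.03,0.31,0,0,0],[0.43,0.03,0.3,0,0,0],[0.44,0.03,0.28,0,0,0],[0.45,0.03,0.27,0,0,0],[0.46,0.03,0.26,0,0,0],[0.46,0.03,0.25,0,0,0]]]' -1
```

```text
clock: 7.63
eef_pos: [589.3, -101.5, 281.9]
ee_rot: [3.138, 0.001, 1.625]
ft_force: [-8.5, 0.3, 8.4]
gripper_width: 0.09
```

```bash
python3 -m inch '[[[0.47,0.03,0.26,0,0,0],[0.48,0.03,0.25,0,0,0],[0.48,0.03,0.23,0,0,0],[0.49,0.03,0.21,0,0,0],[0.49,0.03,0.18,0,0,0],[0.4,0.03,0.14,0,0,0],[0.2,0,0.05,0,0,0],[0,0,0,0,0,0]]]' -1
python3 -m inch '[[[0,0,0,0,0,0],[0,0,0,0,0,0],[0,0,0,0,0,0],[0,0,0,0,0,0],[0,0,0,0,0,0],[0,0,0,0,0,0],[0,0,0,0,0,0],[0,0,0,0,0,0]]]' -1
python3 - <<'E'
from h import *
for n in("top","scene"):
    p,d=optics.get_image(n);cv2.imwrite(f"pics/{n}3.png",p)
s=status.state();print(s["eef_pos"],s["ft_force"])
R=np.radians(3.47);d=s["eef_pos"][:2]-np.array([578.3,-102.2]);x=d[0]*np.cos(R)+d[1]*np.sin(R);z=s["eef_pos"][2]+18.7
print(x,z,"r",np.hypot(100-x,z-125),"theta",np.arctan2(z-125,100-x)-np.arctan2(70,180))
E
```

```text
clock: 8.3
eef_pos: [621.3, -99.5, 295.7]
ee_rot: [3.134, 0.001, 1.626]
ft_force: [-4.7, 1.0, 6.6]
gripper_width: 0.089
clock: 8.97
eef_pos: [621.2, -99.6, 295.6]
ee_rot: [3.134, 0.001, 1.626]
ft_force: [-3.8, 2.4, 6.9]
gripper_width: 0.089
[621.23666348 -99.51850127 295.64182726] [-4.70605368  0.81180664  6.67972639]
43.0202446924492 314.34182725535953 r 197.72966409546842 theta 0.9075898307337413
```

View pics/scene3.png

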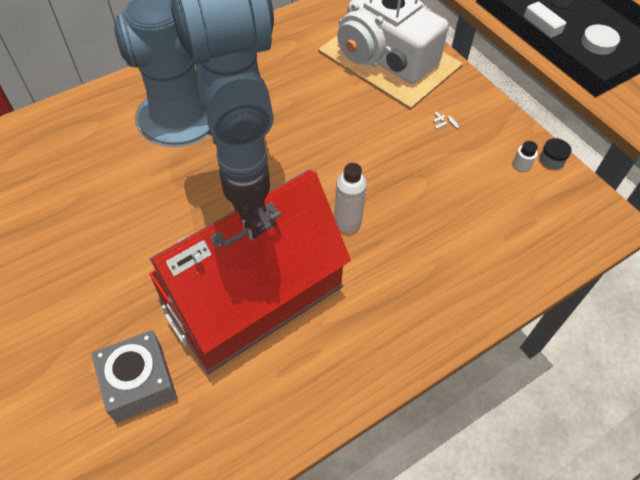

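View pics/top3.png

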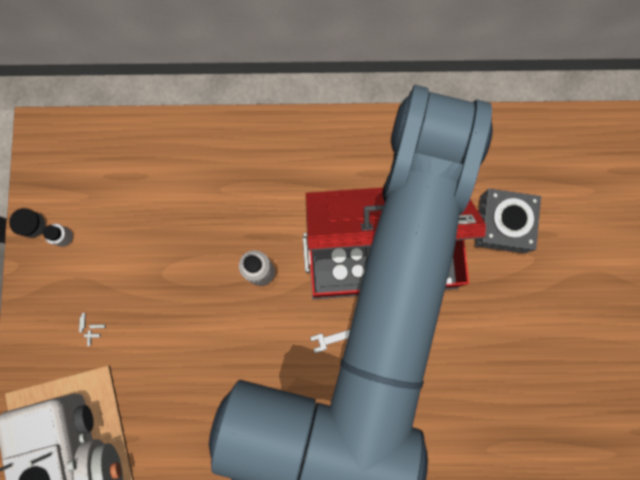

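Run:
```python
from h import *
yaw=np.radians(3.47);C=np.array([578.3,-102.2])
for th in(.75,.85,.9,.95):
  f=np.arctan2(30,200)+th;r=np.hypot(30,200);x=100-r*np.cos(f);z=125+r*np.sin(f)
  for y in(170,-170):
    p=[C[0]+x*np.cos(yaw)-y*np.sin(yaw),C[1]+x*np.sin(yaw)+y*np.cos(yaw),z]
    print(th,y,[np.round(proj(optics.get_calibration(n),p),0) for n in("scene","top")])
```

```text
0.75 170 [array([308., 169.]), array([308., 251.])]
0.75 -170 [array([148., 258.]), array([485., 239.])]
0.85 170 [array([313., 171.]), array([308., 242.])]
0.85 -170 [array([151., 261.]), array([486., 229.])]
0.9 170 [array([315., 172.]), array([307., 237.])]
0.9 -170 [array([153., 263.]), array([486., 225.])]
0.95 170 [array([318., 173.]), array([307., 232.])]
0.95 -170 [array([155., 265.]), array([486., 219.])]
```

```bash
python3 -c "
from cell import ticket,status
print(ticket.sign_off()); s=status.state(); print(s['clock'],s['eef_pos'],s['ft_force'],s['gripper_width'])"
```

```text
the job is handed in; nothing more can be done
None
the job is handed in; nothing more can be done
```

The tool box lid is open about 52° (0.9 rad), and the gripper is still holding it up by its bow handle. I handed the job in at about 9 s.

- **Catch:** I gripped the bar and tugged before touching the catch. The lid's front edge rose 14 mm with under 6 N, well past the slack, so it was free. I left the catch where it was.
- **Lid angle:** I lifted the lid slowly along its arc. The gripper position gives 0.91 rad, and the lid corners in the scene view match 0.90 rad.
- **Holding still:** Over the last 0.67 s the gripper's position did not change. The wrist force was about 8 N and the fingers were closed on the bar.
- **Things around the box:** In the last pictures the can and barrel are where they started. The arm hides part of the wrench in the top view, but the part that shows has not moved.
- **A small disagreement:** The last gripper position puts the bar about 4–5 mm farther from the hinge than it should be, with about 7 N upward on the tool. The bar has probably shifted slightly between the pads, or the measured hinge position is a little off. The hold was steady, so I did not correct it.

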